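# Index the ear to its next view

### The job

The ear of maize on the turntable has been photographed from this side. With the fingertips, press the orange plunger all the way in, swing the table round with it to the next hole, the one beside the green magnet (not the white), and let the plunger spring fully back up so the table is locked there. Keep the ear standing on the table, and leave the spare ear, the lens and the calibration tile where they are.

Things in the scene. Friction and masses are not known exactly. Their poses are not given: they have to be found in the camera images.
- turntable (a joint): Angle of the black turntable. 0 = starting hole, positive = anticlockwise from above. Holes at -60, -30, 0, 30 and 60 degrees (one step = 0.5236 rad = 68 mm at the plunger); stops at +-64. Plunger up: locked, about 1 degree of play. Plunger pressed 13 mm or more: turns against friction of about 0.22 N m (1.7 N at the plunger) and stays where left.
- plunger (a joint): Travel of the orange spring plunger: 0 = up (locked in a hole), grows as it is pressed straight down, stop at 0.016 m. Frees the table from 0.013 m. Spring force 5 N up, 9.5 N at the stop. Let go between holes it rises only to about 0.011 m and rides under the plate (the table can still be pushed); over a hole it snaps up by itself, and its round nose draws the table in from up to about 4 mm beside the hole.
- plunger_dish (a point): Centre of the inner floor of the plunger's head, an orange round dish open at the top: 52 mm across, 44 mm inside; floor 74 mm above the bench when up, rim 9 mm above the floor. Shut fingertips fit inside, press the floor and can push sideways on the rim. It is carried on the turntable's arm, 130 mm from the axis, and moves with table and plunger.
- table_centre (a point): Point on the vertical axis of the turntable, at its top face, 44 mm above the bench. The black disc is 180 mm across; it turns on a round grey metal stage 370 mm across whose top, with the five dark holes, is 30 mm above the bench. The ear stands here.
- green_magnet: Green round magnet fixed on the stage, 24 mm across, 7 mm high, origin at the centre of its underside, 30 mm above the bench. It lies 169 mm from the turntable axis, on the same bearing as the hole it marks (the hole is 39 mm nearer the axis). It marks the next hole, one step (30 degrees) from the start, on either side.
- white_magnet: White round magnet, same size, marks the neighbouring hole on the other side in the same way: the previous view, not to be used.
- ear: Yellow ear of maize standing upright on a round black foot 72 mm across, loose on the middle of the turntable; 143 mm high in all (top 187 mm above the bench), 46 mm thick, about 0.28 kg. Origin at the centre of the foot's underside, z up along the ear.
- spare_ear: Bystander: spare yellow ear, 140 mm long and 44 mm thick, lying along its x axis on a white block 110 x 60 mm, loose on the bench; 55 mm high in all. Origin under the block's centre.
- lens: Bystander: loose black camera lens standing on end, 52 mm across, 58 mm high. Origin at the centre of its underside.
- calib: Bystander: loose black and white checkered tile 80 x 80 x 10 mm. Origin at the centre of its underside.

How it is judged:
By the outcome, as a careful person would: the job done as asked, in the order asked, and still so for the second after the job is handed in, with the robot touching nothing.
It also fails if it takes over 40 s, if anything falls off the work surface, if the arm or the gripper's body presses on something with over 40 N, if the wrist force passes 120 N, or if a joint passes its speed limit or range.

### The arm

A 6-joint arm with a two-finger parallel gripper is mounted at the origin on the work surface. World frame = base frame: x ahead of the robot, y to its left, z up, the work surface at z = 0. Lengths are in mm, angles in rad, forces in N, time in s.
With the tool pointing down it reaches from about 350 to 725 mm from the base axis. Payload 6 kg.
Tool frame: the origin (TCP) lies midway between the tips of the shut fingers; the grasp point (between the pads) lies 19 mm behind it; z points along the fingers, y is the direction in which the jaws open and shut (so a half turn about z gives the same grasp; the last joint's range is limited). The gripper opens to 85 mm and grips with 20 to 120 N. Pads are 22 mm wide; open, the fingers measure 114 mm over their backs; the gripper's body (76 mm by 85 mm) begins 54 mm behind the grasp point. The pads swing forward as they close: fully open they stand 13 mm farther back than shut.
Start: joints at [-1.003, 0.04, 0.085, 0, -1.615, -0.334], TCP at [139.016, -583.651, 231.261] pointing down, gripper open.
Joint ranges: [-2.56, 2.56], [-1.29, 2.01], [-1.08, 1.49], [-3.29, 1.98], [-2.81, -0.18], [-2.99, 2.99]. Speed limits (rad/s): [2.57, 2.57, 3.01, 3.14, 3.14, 3.14].

### API

Orientations are given as a unit quaternion [w, x, y, z].
In Python, from rig import ctrl gives the robot as it stands. The module is installed in compiled form; this text tells all that it offers.
- The arm moves only by the tool send_rows, never from a script. Its argument "commands" is one flat list of numbers, 7 for each row, row after row: the closure in counts, from 0 (fully open) to 255 (shut), then the shift along the tool's x, y, z in m, then the turn, a rotation vector about the tool's x, y, z in degrees. In form: [grip, tx, ty, tz, rx, ry, rz, grip, tx, ty, tz, rx, ry, rz, ...]. A call has 1 to 8 rows; each row shifts and turns the commanded pose from where the row before left it, along the tool's axes as they then stand; what a row does not reach is not made up. A row lasts 1/10 s, in which the tool goes at most 50 mm and 8.59 degrees, less where a joint would pass 70% of its speed; a pose out of reach is approached as far as the arm can. A call is refused whole if a number of a shift passes 0.05 or a number of a turn 8.59, either way. A call with a gripper value outside its range is refused whole. The fingers move at their own pace and stop on an object; "newtons" is the grip in N (left out, the last holds). Time passes only in rows, so rows that do not move let the fingers close. It gives the time, the measured TCP pose, the force and the opening at its end, in the units of the state.
- ctrl.read_state(): the state, without advancing time (a new reading comes with each control period).
- ctrl.get_image(name): name is "scene" or "side" or "wrist"; returns a dict with "color" (480x640x3 uint8, red, green, blue), "z_map" (480x640 float32, mm along the optical axis (not along the pixel's ray), 0 where there is no reading), "K" (3x3 intrinsics, pixels), "xyz" and "attitude" of the camera in the world; the wrist camera has in their place "tool_from_camera" (4x4, takes a point from camera to tool coordinates, whose origin is the TCP and whose axes are the flange's). Camera axes: x right, y down, z forward; pixel columns grow to the right and rows downward; lengths in mm; the calibration is good to about 2 mm. The wrist camera is an equidistant fisheye: a pixel r from the principal point sees the ray r / f radians off the axis. A picture is of the moment at which its call begins: read the wrist's pose just before it.
- ctrl.hand_in(): hands the job in, once; it reports no verdict.
The state is a dict: "time_s": time; "joint_pos": joint angles; "joint_velocities": joint speeds; "joint_torque": joint torques, N m; "eef_pos": TCP position; "tool_rot": TCP orientation; "force": force on the tool from outside, world axes, zero at the start; "ft_torque": the same for the moment, N m; "gripper_width": opening from 0.0 (shut) to 1.0 (fully open).
Only numpy, scipy, OpenCV 4.12 (cv2) and the standard library are available. Lean on these libraries where they do the work, as an engineer would, in place of code of your own. Each camera call takes 0.05 s, during which the arm holds its last target.

## Working session

There is one attempt and no reset: what is moved stays moved. The work goes in short steps, Python scripts to look and compute and a tool call to move; the robot and the scene stay as the last step left them, time stands still between calls to the robot, and variables do not carry over. Pictures are saved under pics/ and viewed, and the job is handed in when it is done.

Besides the shell and the picture viewer there is one more tool, called after "Call:" as name(argument=value, ...) on one line, values as JSON. send_rows: Moves the arm, as the interface text tells. Its arguments: {"type":"object","properties":{"commands":{"type":"array"},"newtons":{"type":"number"}},"required":["commands"]}

```bash
mkdir -p pics; python3 - <<'E'
from rig import ctrl
import cv2,numpy as np
s=ctrl.read_state();print(s)
for n in("scene","side"):
    d=ctrl.get_image(n);cv2.imwrite(f"pics/{n}0.png",d["color"][:,:,::-1]);np.savez(f"{n}0.npz",**d)
    print(n,d["K"],d["xyz"],d["attitude"])
E
```

```text
{'time_s': 0.0, 'joint_pos': array([-1.00329233e+00,  4.08015358e-02,  8.38192595e-02, -4.56893555e-04,
       -1.61551341e+00, -3.33689716e-01]), 'joint_velocities': array([-3.58428749e-03, -7.15406400e-05, -7.67412607e-04, -7.05806410e-04,
       -5.00281961e-04, -1.13772858e-03]), 'joint_torque': array([-9.69192370e-04, -3.68201602e+01,  3.47407830e+01,  6.93229616e+00,
       -5.46294119e-03, -2.86048817e-06]), 'eef_pos': array([ 139.00854421, -583.33596437,  230.29067445]), 'tool_rot': array([-1.64591325e-04, -1.16650925e-01,  9.93172587e-01,  8.64265283e-04]), 'force': array([-0.03340348,  0.7484123 , -0.62268118]), 'ft_torque': array([-0.02696109,  0.01780232,  0.03747138]), 'gripper_width': 0.9985971790512616}
scene [[621.30020513   0.         307.07178555]
 [  0.         621.30020513 234.55968154]
 [  0.           0.           1.        ]] [1176.32770264  751.57010494  752.38044958] [-0.17205794  0.30524876  0.82620882 -0.44113291]
side [[572.69030318   0.         319.09115935]
 [  0.         572.69030318 244.12686305]
 [  0.           0.           1.        ]] [149.89634982 631.57723831 932.00051173] [ 0.08760507 -0.25571565  0.9001613  -0.34153255]
```

View pics/scene0.png

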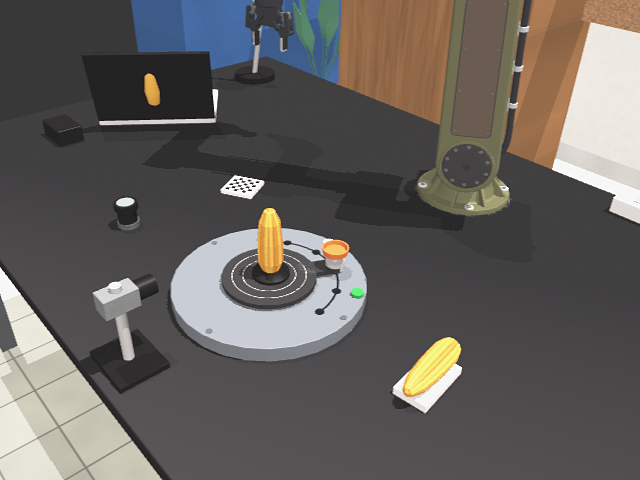

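View pics/side0.png

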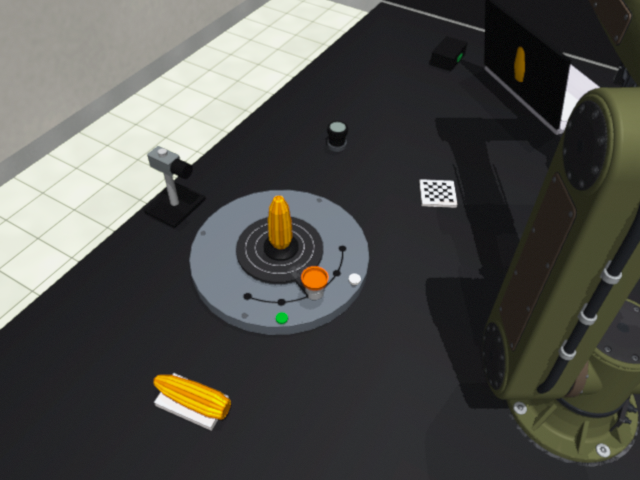

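Scene: dish at about (335,250), green magnet at (357,293). Side: dish (315,278), green (282,318), white (355,279), with the ear in the middle of the stage. Next I'll measure them.

```bash
cat > h.py <<'E'
import numpy as np,cv2
from scipy.spatial.transform import Rotation as R
def rot(d): q=np.array(d["attitude"]);return R.from_quat(q[[1,2,3,0]]).as_matrix()
def ray(d,u,v,z):
    K=d["K"];r=rot(d)@np.array([(u-K[0,2])/K[0,0],(v-K[1,2])/K[1,1],1]);c=np.array(d["xyz"]);return c+r*(z-c[2])/r[2]
def cloud(d):
    K=d["K"];Z=d["z_map"];v,u=np.mgrid[:480,:640]
    P=np.stack([(u-K[0,2])/K[0,0]*Z,(v-K[1,2])/K[1,1]*Z,Z],-1);return P@rot(d).T+np.array(d["xyz"])
def blobs(m,amin=15):
    n,l,s,c=cv2.connectedComponentsWithStats(m.astype(np.uint8));return [(c[i].round(1),s[i],l==i) for i in range(1,n) if s[i][4]>=amin]
E
python3 - <<'E'
from h import *
for n in("scene","side"):
    d=dict(np.load(f"{n}0.npz"));hsv=cv2.cvtColor(d["color"],cv2.COLOR_RGB2HSV);H,S,V=cv2.split(hsv);C=cloud(d);print(n)
    for nm,m,z in(("green",(H>50)&(H<75)&(S>150)&(V>90),37),("orange",(H<14)&(S>180)&(V>120),83),("white",(S<25)&(V>200),37),("yellow",(H>13)&(H<32)&(S>120)&(V>110),50)):
        for c,s,l in blobs(m):
            if c[1]<150 : continue
            p=np.median(C[l],0); print(nm,c,s[:5],"ray",ray(d,*c,z).round(1),"depth",p.round(1), "zmax",C[l][:,2].max().round(1))
    # stage top: points z 27..33
    m=(abs(C[...,2]-30)<4)&(S<60)&(V>90)&(d["z_map"]>0)
    b=max(blobs(m),key=lambda b:b[1][4]); h=cv2.convexHull(np.argwhere(b[2])[:,::-1].astype(np.int32))[:,0]
    P=np.array([ray(d,u,v,30)[:2] for u,v in h]).astype(np.float32)
    A=np.c_[2*P,np.ones(len(P))];x=np.linalg.lstsq(A,(P**2).sum(1),rcond=None)[0];r=np.sqrt(x[2]+x[0]**2+x[1]**2)
    print("stage centre",x[:2],"r",r, "resid",np.abs(np.hypot(*(P-x[:2]).T)-r).max())
E
```

```text
scene
green [356.8 292.6] [351 288  12  10  89] ray [514.7 146.2  37. ] depth [514.2 145.3  36.2] zmax 39.2
orange [343.1 245.2] [338 242   9   8  25] ray [475.8  66.1  83. ] depth [469.5  59.8  76.4] zmax 82.3
orange [334.2 255.6] [323 250  24   9  87] ray [512.2  80.2  83. ] depth [509.4  77.9  76.9] zmax 84.7
white [242.3 187.2] [221 175  43  24 512] ray [ 443.  -307.3   37. ] depth [ 415.8 -347.6    9.5] zmax 752.4
white [504.3 188. ] [500 186   9   5  27] ray [-34.2  90.8  37. ] depth [-68.6  73.7  16.3] zmax 38.9
white [124.8 201.5] [117 198  17   8 113] ray [ 685.5 -421.6   37. ] depth [ 700.2 -387.3   57.9] zmax 61.4
white [470.9 207.4] [468 205   6   5  20] ray [101.6  94.6  37. ] depth [70.9 75.2 16.2] zmax 18.4
white [256.2 300.9] [  172   229   194   120 10357] ray [670.1  46.9  37. ] depth [681.3  68.4  29.7] zmax 752.4
white [304.4 238.4] [283 229  50  26 556] ray [472.  -50.2  37. ] depth [466.9 -57.4  30. ] zmax 752.4
white [303.6 252.1] [284 245  39  16 230] ray [505.4 -14.   37. ] depth [498.8 -21.6  30. ] zmax 34.3
white [ 22.  317.5] [   0  268   53   85 1791] ray
[... 2025 characters left out ...]
. ] [349 274  12   9  89] ray [440.1  -8.6  37. ] depth [440.   -9.3  36.8] zmax 932.0
white [182.8 410.4] [155 394  60  33 497] ray [546.2 384.3  37. ] depth [558.1 377.6  14.2] zmax 932.0
white [603.4 451.8] [598 447  11   9  31] ray [-65.8  86.9  37. ] depth [-72.7  75.   16.1] zmax 18.8
yellow [279.3 222.2] [ 268  195   24   53 1020] ray [643.5 -45.5  50. ] depth [595.   20.7 133.2] zmax 932.0
yellow [314.  277.6] [302 266  25  24 457] ray [503.3  41.8  50. ] depth [492.9  59.4  75.2] zmax 932.0
yellow [193.5 395.4] [ 153  375   78   44 1909] ray [542.7 358.2  50. ] depth [541.5 358.9  48.9] zmax 932.0
stage centre [607.21769811   8.01351358] r 184.19456453415904 resid 1.4819273815203076
```

```bash
python3 - <<'E'
from h import *
c=np.array([609,8.4])
for n in("scene","side"):
    d=dict(np.load(f"{n}0.npz"));H,S,V=cv2.split(cv2.cvtColor(d["color"],cv2.COLOR_RGB2HSV));C=cloud(d)
    m=(H<32)&(S>120)&(V>100)&(np.hypot(C[...,0]-491,C[...,1]-63)<45)&(C[...,2]>66)
    b=max(blobs(m),key=lambda b:b[1][4]);h=cv2.convexHull(np.argwhere(b[2])[:,::-1].astype(np.int32))[:,0]
    P=np.array([ray(d,u,v,81)[:2] for u,v in h]).astype(np.float32);(o,r)=cv2.minEnclosingCircle(P);P2=cv2.fitEllipse(P)
    print(n,b[0],b[1],"enclosing",o,r,"ell",P2)
    o=np.array(P2[0]);print("dist",np.hypot(*(o-c)),"bearing",np.degrees(np.arctan2(*(o-c)[::-1])))
    e=(H>13)&(H<32)&(S>120)&(V>110)&(np.hypot(C[...,0]-609,C[...,1]-8)<60)&(C[...,2]>150)
    print("ear top",C[e].mean(0),C[e][:,2].max())
d=(512.5-609,146-8.4);print(np.hypot(*d),np.degrees(np.arctan2(d[1],d[0])))
from rig import ctrl
w=ctrl.get_image("wrist");print(w["tool_from_camera"].round(3),w["K"])
s=ctrl.read_state();q=s["tool_rot"];print(R.from_quat(q[[1,2,3,0]]).as_matrix().round(3))
E
```

```text
scene [335.3 249.2] [322 240  27  20 427] enclosing (492.6604309082031, 66.0494155883789) 32.602813720703125 ell ((493.6631164550781, 63.61656951904297), (51.32081985473633, 66.07628631591797), 133.4634246826172)
dist 127.87285190886365 bearing 154.41762042409107
ear top [611.32985446  14.70193272 167.13195683] 187.49553218475774
side [314.7 278.1] [302 267  27  24 508] enclosing (489.1580505371094, 62.94186019897461) 28.235029220581055 ell ((489.5387268066406, 62.387115478515625), (49.94192123413086, 57.14022445678711), 26.799882888793945)
dist 131.0938764041594 bearing 155.68076733066013
ear top [598.71320331  15.43636169 168.98340157] 188.62553115660273
168.0654931864361 125.04229189081228
[[ 0.00000e+00 -9.50000e-01 -3.12000e-01  8.14890e+01]
 [ 1.00000e+00  0.00000e+00  1.00000e-03  8.36000e-01]
 [-1.00000e-03 -3.12000e-01  9.50000e-01 -1.42631e+02]
 [ 0.00000e+00  0.00000e+00  0.00000e+00  1.00000e+00]] [[371.64829954   0.         319.91201839]
 [  0.         371.64829954 237.10829342]
 [  0.           0.           1.        ]]
[[-0.973 -0.232 -0.   ]
 [-0.232  0.973  0.001]
 [ 0.     0.001 -1.   ]]
```

Call:
send_rows(commands=[255, -0.015, 0.017, 0, 0, 0, 0, 255, -0.03, 0.033, 0, 0, 0, 0, 255, -0.03, 0.033, 0, 0, 0, 0, 255, -0.03, 0.033, 0, 0, 0, 0, 255, -0.03, 0.033, 0, 0, 0, 0, 255, -0.03, 0.033, 0, 0, 0, 0, 255, -0.03, 0.033, 0, 0, 0, 0, 255, -0.03, 0.033, 0, 0, 0, 0], newtons=40)

```text
time_s: 0.95
eef_pos: [300.7, -288.6, 231.2]
tool_rot: [0.0, -0.116, 0.993, 0.0]
force: [1.1, -0.1, 0.7]
gripper_width: 0.002
```

Call:
send_rows(commands=[255, -0.03, 0.033, 0, 0, 0, 0, 255, -0.03, 0.033, 0, 0, 0, 0, 255, -0.03, 0.033, 0, 0, 0, 0, 255, -0.03, 0.033, 0, 0, 0, 0, 255, -0.03, 0.033, 0, 0, 0, 0, 255, -0.03, 0.033, 0, 0, 0, 0, 255, -0.03, 0.033, 0, 0, 0, 0, 255, -0.015, 0.017, 0, 0, 0, 0])

```text
time_s: 1.75
eef_pos: [462.5, 5.9, 230.5]
tool_rot: [-0.001, -0.118, 0.993, 0.0]
force: [-0.6, -0.4, -0.2]
gripper_width: 0.001
```

```bash
python3 - <<'E'
from rig import ctrl
from h import *
s=ctrl.read_state();print(s["time_s"],s["eef_pos"],s["force"],s["gripper_width"],s["joint_pos"])
M=R.from_quat(s["tool_rot"][[1,2,3,0]]).as_matrix();print(M.round(3), "remaining tool mm",(M.T@(np.array([491.5,63,231])-s["eef_pos"])).round(1))
E
```

```text
1.75 [462.49896109   5.90629671 230.47285076] [-0.56950813 -0.43229114 -0.16889091] 0.0014077152927804925 [ 4.50925548e-01 -3.31961181e-01 -2.49437211e-01 -7.50604252e-04
 -1.65437477e+00 -1.78556060e+00]
[[-0.972 -0.234 -0.001]
 [-0.234  0.972  0.   ]
 [ 0.001  0.001 -1.   ]] remaining tool mm [-41.6  48.7  -0.6]
```

Call:
send_rows(commands=[255, -0.015, 0.018, 0, 0, 0, 0, 255, -0.015, 0.018, 0, 0, 0, 0, 255, -0.0115, 0.0125, 0, 0, 0, 0, 255, 0, 0, 0.035, 0, 0, 0, 255, 0, 0, 0.035, 0, 0, 0, 255, 0, 0, 0.025, 0, 0, 0, 255, 0, 0, 0, 0, 0, 0, 255, 0, 0, 0, 0, 0, 0])

```text
time_s: 2.55
eef_pos: [491.3, 59.6, 137.2]
tool_rot: [0.0, -0.117, 0.993, -0.0]
force: [-0.1, 0.5, 0.6]
gripper_width: -0.003
```

```bash
python3 - <<'E'
from rig import ctrl
from h import *
s=ctrl.read_state();print(s["time_s"],s["eef_pos"],s["force"],s["gripper_width"],s["joint_pos"])
w=ctrl.get_image("wrist");cv2.imwrite("pics/w1.png",w["color"][:,:,::-1])
d=ctrl.get_image("side");cv2.imwrite("pics/side1.png",d["color"][:,:,::-1])
# wrist dish rim at z=83
M=R.from_quat(s["tool_rot"][[1,2,3,0]]).as_matrix();T=w["tool_from_camera"];K=w["K"]
H,S,V=cv2.split(cv2.cvtColor(w["color"],cv2.COLOR_RGB2HSV))
def wr(u,v,z):
    x,y=u-K[0,2],v-K[1,2];r=np.hypot(x,y);t=r/K[0,0];k=np.array([x/r*np.sin(t),y/r*np.sin(t),np.cos(t)])
    k=M@T[:3,:3]@k;c=M@T[:3,3]+s["eef_pos"];return c+k*(z-c[2])/k[2]
for nm,m,z in(("or",(H<16)&(S>170)&(V>110),83),("gr",(H>50)&(H<75)&(S>150)&(V>90),37)):
    for c,st,l in blobs(m,60):
        h=cv2.convexHull(np.argwhere(l)[:,::-1].astype(np.int32))[:,0]
        P=np.array([wr(u,v,z)[:2] for u,v in h],np.float32)
        print(nm,c,st,wr(*c,z).round(1),cv2.minEnclosingCircle(P))
E
```

```text
2.55 [491.26846554  59.59009102 137.18842625] [-0.11272634  0.51006012  0.62096138] -0.002618651930701309 [ 5.29622998e-01 -2.37866012e-01 -3.44529574e-01  7.73501876e-04
 -1.46409082e+00 -1.86681626e+00]
or [327.  219.6] [305 216  50  17  96] [464.   58.1  83. ] ((466.9056701660156, 60.30708312988281), 14.086860656738281)
or [322.6 269.4] [ 277  230   89   68 3122] [493.4  62.7  83. ] ((489.2655334472656, 60.904869079589844), 25.489608764648438)
gr [422.5 284.9] [408 270  31  31 734] [508.1 142.9  37. ] ((508.6695556640625, 142.7359161376953), 12.977370262145996)
```

View pics/w1.png

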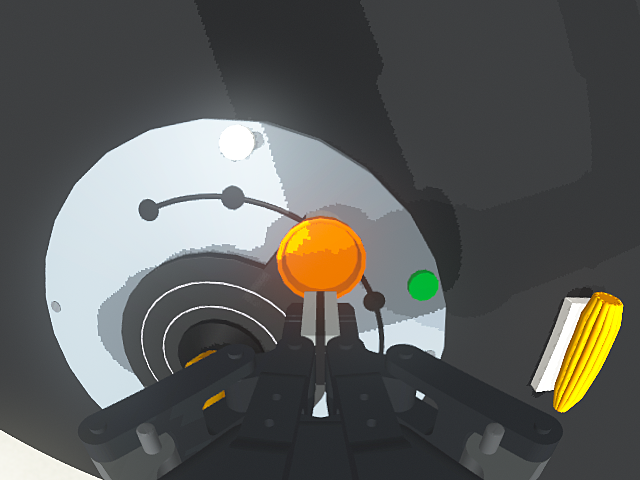

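View pics/side1.png

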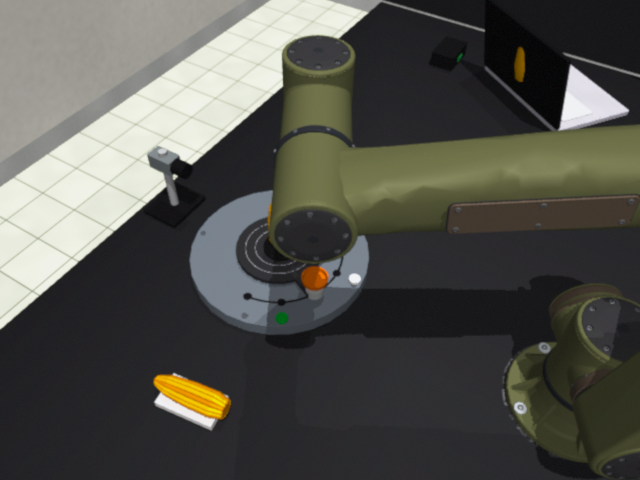

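The wrist view shows the dish at (322,257) straight ahead of the fingers, with green to the right at (422,285). The fixed cameras and wrist camera agree on the dish centre to about 3 mm. I'll shift and descend to just inside the rim.

Call:
send_rows(commands=[255, -0.0004, 0.003, 0, 0, 0, 0, 255, 0, 0, 0.02, 0, 0, 0, 255, 0, 0, 0.02, 0, 0, 0, 255, 0, 0, 0.01, 0, 0, 0, 255, 0, 0, 0.006, 0, 0, 0, 255, 0, 0, 0, 0, 0, 0])

```text
time_s: 3.25
eef_pos: [490.7, 62.9, 80.3]
tool_rot: [-0.0, -0.117, 0.993, -0.0]
force: [0.3, 0.9, 0.0]
gripper_width: -0.002
```

```bash
python3 - <<'E'
from rig import ctrl
from h import *
s=ctrl.read_state();print(s["time_s"],s["eef_pos"],s["force"])
w=ctrl.get_image("wrist");d=ctrl.get_image("scene")
a=cv2.resize(w["color"][180:330,220:420],(600,450));b=cv2.resize(d["color"][190:310,250:410],(600,450))
cv2.imwrite("pics/w2.png",a[:,:,::-1]);cv2.imwrite("pics/sc2.png",b[:,:,::-1])
E
```

```text
3.25 [490.68823447  62.92883196  80.31475229] [0.32933442 0.91776783 0.0305795 ]
```

View pics/w2.png

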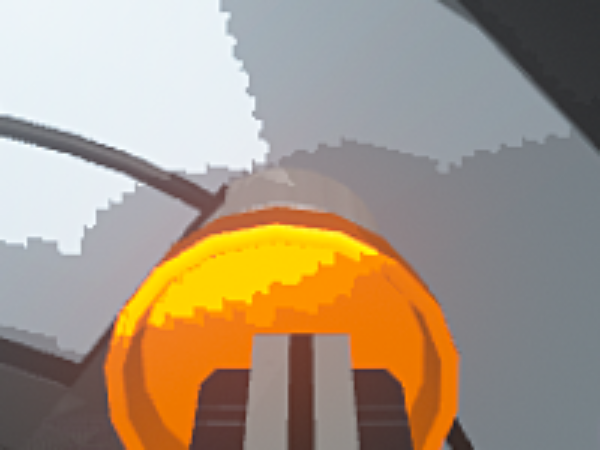

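View pics/sc2.png

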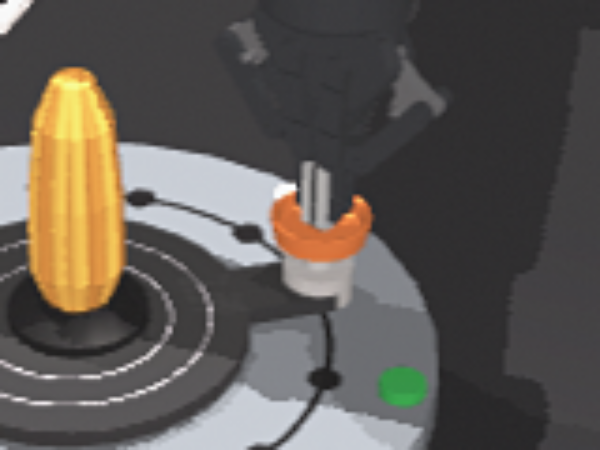

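Fingers are inside the dish, roughly centred, about 2 mm off in tool y. Pressing now.

Call:
send_rows(commands=[255, 0, -0.0015, 0.004, 0, 0, 0, 255, 0, 0, 0.004, 0, 0, 0, 255, 0, 0, 0.004, 0, 0, 0, 255, 0, 0, 0.004, 0, 0, 0, 255, 0, 0, 0.003, 0, 0, 0, 255, 0, 0, 0.002, 0, 0, 0, 255, 0, 0, 0, 0, 0, 0])

```text
time_s: 4.05
eef_pos: [491.7, 61.5, 60.5]
tool_rot: [0.001, -0.117, 0.993, -0.0]
force: [-3.0, 1.2, 8.9]
gripper_width: -0.004
```

Call:
send_rows(commands=[255, 0, 0, 0.0015, 0, 0, 0, 255, 0, 0, 0.001, 0, 0, 0, 255, 0, 0, 0, 0, 0, 0])

```text
time_s: 4.35
eef_pos: [491.7, 61.5, 58.3]
tool_rot: [0.001, -0.117, 0.993, -0.0]
force: [-2.6, -0.3, 9.0]
gripper_width: 0.002
```

Call:
send_rows(commands=[255, 0, 0, 0.001, 0, 0, 0, 255, 0, 0, 0.0005, 0, 0, 0, 255, 0, 0, 0, 0, 0, 0])

```text
time_s: 4.65
eef_pos: [491.9, 61.7, 58.0]
tool_rot: [0.001, -0.117, 0.993, 0.0]
force: [-7.1, 1.3, 13.8]
gripper_width: 0.001
```

At the stop (13.8 N, 16 mm travel). Now I'll swing clockwise around the axis, turning the tool with the table.

Call:
send_rows(commands=[255, -0.00267, 0.00331, 0, 0, 0, 1.89, 255, -0.00267, 0.00331, 0, 0, 0, 1.89, 255, -0.00267, 0.00331, 0, 0, 0, 1.89, 255, -0.00267, 0.00331, 0, 0, 0, 1.89])

```text
time_s: 5.05
eef_pos: [500.3, 76.8, 58.0]
tool_rot: [0.002, -0.051, 0.999, 0.0]
force: [-4.9, 0.7, 13.1]
gripper_width: 0.001
```

```bash
python3 - <<'E'
from rig import ctrl
from h import *
s=ctrl.read_state();print(s["time_s"],s["eef_pos"],s["force"],s["joint_pos"]);o=s["eef_pos"][:2]-[609,8.4];print(np.hypot(*o),np.degrees(np.arctan2(o[1],o[0])))
d=ctrl.get_image("scene");b=cv2.resize(d["color"][190:310,250:410],(600,450));cv2.imwrite("pics/sc3.png",b[:,:,::-1])
E
```

```text
5.05 [500.33103847  76.77963221  58.02675331] [-4.93511445  0.72659474 13.11926031] [ 5.51994829e-01 -1.68947372e-01 -4.32337622e-01  1.46725240e-03
 -1.30433129e+00 -2.02211838e+00]
128.39282417728057 147.81996274565114
```

View pics/sc3.png

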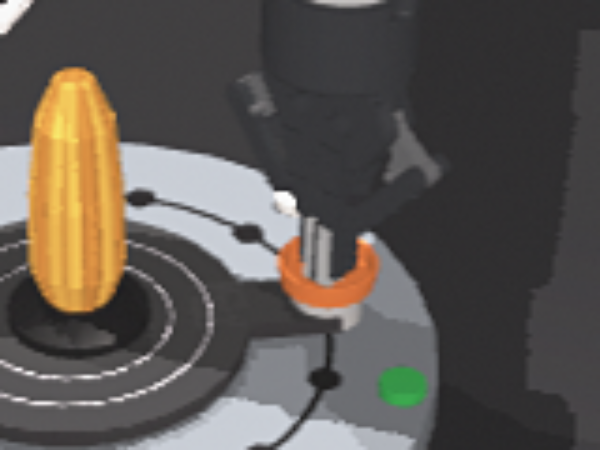

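The arm has moved toward green and the table is turning with the fingers (dish from about (321,220) to (328,272) in the crop). The ear is still standing. Continuing.

Call:
send_rows(commands=[255, -0.00267, 0.00331, 0, 0, 0, 1.89, 255, -0.00267, 0.00331, 0, 0, 0, 1.89, 255, -0.00267, 0.00331, 0, 0, 0, 1.89, 255, -0.00267, 0.00331, 0, 0, 0, 1.89, 255, -0.00267, 0.00331, 0, 0, 0, 1.89, 255, -0.00267, 0.00331, 0, 0, 0, 1.89])

```text
time_s: 5.7
eef_pos: [516.4, 96.7, 58.1]
tool_rot: [0.002, 0.048, 0.999, 0.0]
force: [-1.3, -1.2, 10.8]
gripper_width: 0.0
```

Call:
send_rows(commands=[255, -0.00267, 0.00331, 0, 0, 0, 1.89, 255, -0.00267, 0.00331, 0, 0, 0, 1.89, 255, -0.00267, 0.00331, 0, 0, 0, 1.89, 255, -0.00267, 0.00331, 0, 0, 0, 1.89, 255, -0.00267, 0.00331, 0, 0, 0, 1.89, 255, -0.00267, 0.00331, 0, 0, 0, 1.89, 255, 0, 0, 0, 0, 0, 0])

```text
time_s: 6.4
eef_pos: [536.3, 113.2, 58.1]
tool_rot: [0.003, 0.147, 0.989, 0.0]
force: [1.8, -2.0, 8.8]
gripper_width: -0.001
```

```bash
python3 - <<'E'
from rig import ctrl
from h import *
s=ctrl.read_state();print(s["time_s"],s["eef_pos"],s["force"],s["joint_pos"]);o=s["eef_pos"][:2]-[609,8.4];print(np.hypot(*o),np.degrees(np.arctan2(o[1],o[0])))
for n in ("scene","side"):
    d=ctrl.get_image(n);H,S,V=cv2.split(cv2.cvtColor(d["color"],cv2.COLOR_RGB2HSV));C=cloud(d)
    m=(H<32)&(S>120)&(V>90)&(np.hypot(C[...,0]-534,C[...,1]-115)<50)&(C[...,2]>52)&(C[...,2]<75)
    for b in blobs(m,30):
        h=cv2.convexHull(np.argwhere(b[2])[:,::-1].astype(np.int32))[:,0]
        P=np.array([ray(d,u,v,65)[:2] for u,v in h]).astype(np.float32);e=cv2.fitEllipse(P);q=np.array(e[0])-[609,8.4]
        print(n,b[1],e,np.hypot(*q),np.degrees(np.arctan2(q[1],q[0])))
    if n=="scene": cv2.imwrite("pics/sc4.png",cv2.resize(d["color"][190:310,250:410],(600,450))[:,:,::-1])
    else: cv2.imwrite("pics/sd4.png",cv2.resize(d["color"][180:340,180:393],(600,450))[:,:,::-1])
cv2.imwrite("pics/w4.png",ctrl.get_image("wrist")["color"][:,:,::-1])
E
```

```text
6.4 [536.26496777 113.22448685  58.07581427] [ 1.76966507 -1.96639709  8.81640406] [ 0.5767791  -0.05335172 -0.3268732   0.00309826 -1.29291347 -2.44292309]
127.58745219573329 124.755792278003
scene [324 269  27  20 286] ((537.382568359375, 115.09754180908203), (50.3553581237793, 66.37586975097656), 134.90731811523438) 128.5045600081974 123.8702678903144
```

View pics/sc4.png

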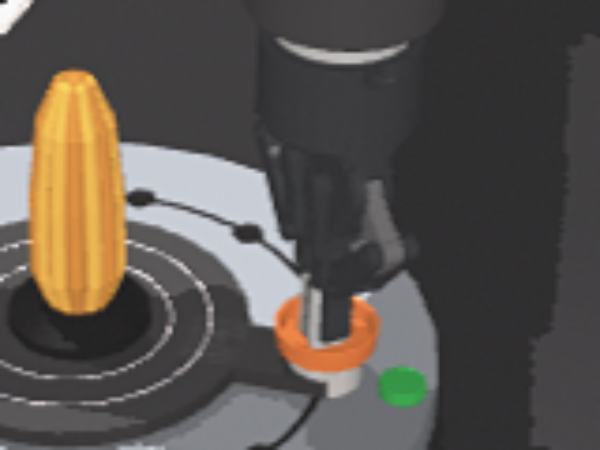

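View pics/sd4.png

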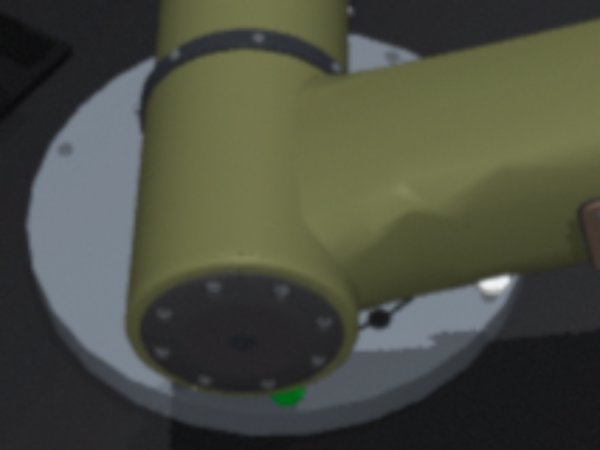

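View pics/w4.png

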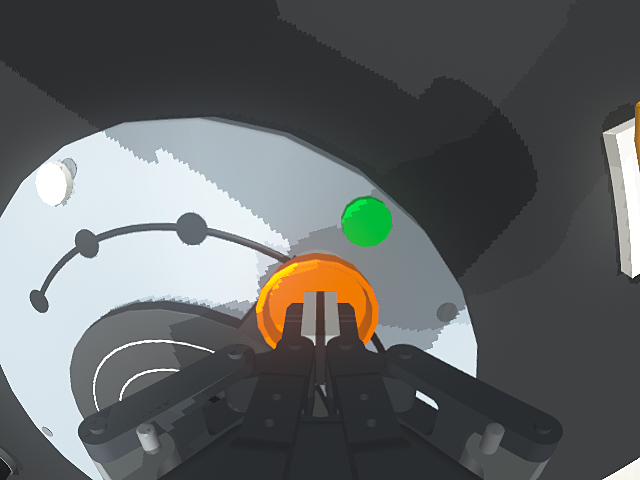

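Scene estimate says the dish turned about 30.5° (start 154.4°, now 123.9° with the same estimator). That is about 1 mm over and inside the 4 mm capture range. I'll ease back about 1 mm and let the plunger rise.

Call:
send_rows(commands=[255, 0.0006, -0.0008, 0, 0, 0, 0, 255, 0, 0, 0, 0, 0, 0, 255, 0, 0, -0.003, 0, 0, 0, 255, 0, 0, -0.003, 0, 0, 0, 255, 0, 0, -0.003, 0, 0, 0, 255, 0, 0, -0.003, 0, 0, 0, 255, 0, 0, 0, 0, 0, 0])

```text
time_s: 7.25
eef_pos: [535.2, 112.6, 69.8]
tool_rot: [0.003, 0.146, 0.989, 0.001]
force: [2.3, -1.8, 5.7]
gripper_width: -0.006
```

Call:
send_rows(commands=[255, 0, 0, -0.002, 0, 0, 0, 255, 0, 0, -0.002, 0, 0, 0, 255, 0, 0, -0.002, 0, 0, 0, 255, 0, 0, -0.002, 0, 0, 0, 255, 0, 0, 0, 0, 0, 0])

```text
time_s: 7.75
eef_pos: [532.4, 112.7, 74.4]
tool_rot: [-0.001, 0.147, 0.989, -0.0]
force: [0.3, -0.3, 0.4]
gripper_width: 0.001
```

```bash
python3 - <<'E'
from rig import ctrl
from h import *
s=ctrl.read_state();print(s["time_s"],s["eef_pos"],s["force"])
d=ctrl.get_image("scene");cv2.imwrite("pics/sc5.png",cv2.resize(d["color"][190:310,250:410],(600,450))[:,:,::-1])
E
```

```text
7.75 [532.36841023 112.68310302  74.39628402] [ 0.26377054 -0.25162846  0.40902264]
```

View pics/sc5.png

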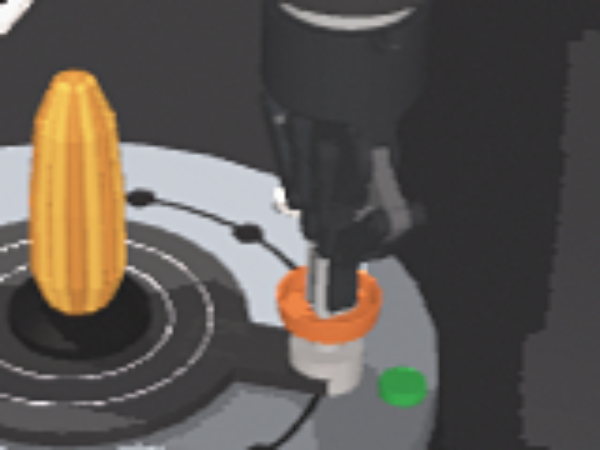

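The plunger pushed back with 5.7 N at 4 mm travel, already past the 11 mm riding level, so it is in the hole. Now free. Lifting clear.

Call:
send_rows(commands=[255, 0, 0, -0.006, 0, 0, 0, 255, 0, 0, -0.01, 0, 0, 0, 255, 0, 0, -0.03, 0, 0, 0, 255, 0, 0, -0.04, 0, 0, 0, 255, 0, 0, -0.04, 0, 0, 0, 255, 0, 0, -0.04, 0, 0, 0, 255, 0, 0, 0, 0, 0, 0])

```text
time_s: 8.5
eef_pos: [535.2, 112.7, 249.3]
tool_rot: [0.005, 0.147, 0.989, 0.003]
force: [0.5, -0.3, -0.6]
gripper_width: 0.003
```

Call:
send_rows(commands=[255, 0.03, 0, 0, 0, 0, 0, 255, 0.04, 0, 0, 0, 0, 0, 255, 0.04, 0, 0, 0, 0, 0, 255, 0.02, 0, 0, 0, 0, 0, 255, 0, 0, 0, 0, 0, 0])

```text
time_s: 9.0
eef_pos: [407.4, 151.0, 242.9]
tool_rot: [0.001, 0.145, 0.989, 0.002]
force: [-0.2, -0.5, 0.6]
gripper_width: -0.002
```

```bash
python3 - <<'E'
from rig import ctrl
from h import *
s=ctrl.read_state();print(s["time_s"],s["eef_pos"],s["force"])
for n in ("scene","side"):
    d=ctrl.get_image(n);H,S,V=cv2.split(cv2.cvtColor(d["color"],cv2.COLOR_RGB2HSV));C=cloud(d)
    m=(H<32)&(S>120)&(V>90)&(np.hypot(C[...,0]-534,C[...,1]-115)<45)&(C[...,2]>60)&(C[...,2]<95)
    for b in blobs(m,30):
        h=cv2.convexHull(np.argwhere(b[2])[:,::-1].astype(np.int32))[:,0]
        P=np.array([ray(d,u,v,81)[:2] for u,v in h]).astype(np.float32);e=cv2.fitEllipse(P);q=np.array(e[0])-[609,8.4]
        fl=b[2]&(np.hypot(C[...,0]-e[0][0],C[...,1]-e[0][1])<14)
        print(n,b[1],e[0],np.hypot(*q),np.degrees(np.arctan2(q[1],q[0])),"floor z",np.median(C[fl][:,2]))
    cv2.imwrite(f"pics/{n}6.png",d["color"][:,:,::-1])
E
```

```text
9.0 [407.35911211 150.98688596 242.93139091] [-0.15661678 -0.46459585  0.64009777]
scene [324 260  28  22 489] (536.2064819335938, 114.18219757080078) 128.40860405514945 124.53362026040232 floor z 74.08662968191618
side [267 275  28  25 533] (532.2552490234375, 113.79838562011719) 130.37858909261718 126.05985013274316 floor z 74.2430793476459
```

View pics/scene6.png

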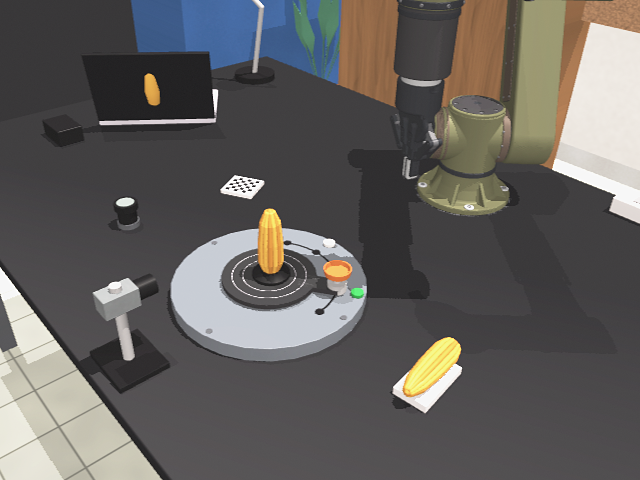

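View pics/side6.png

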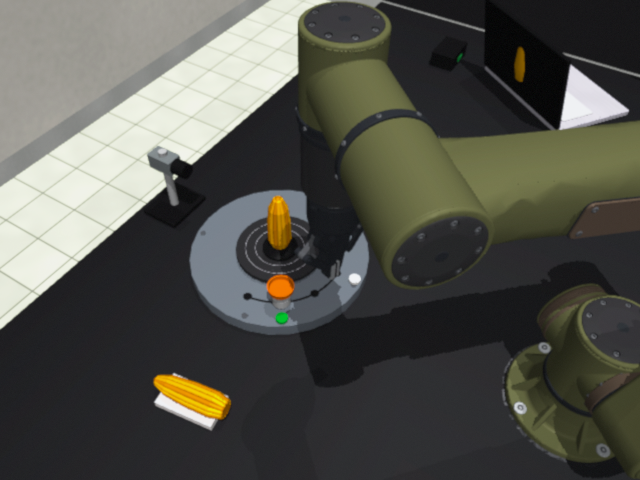

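The dish now sits beside the green magnet in both views: (338,270) in the scene view and (281,288) in the side view. The floor measures z=74.1 and 74.2, so the plunger is fully up. It turned -29.9° by the scene camera and -29.6° by the side camera. The ear is standing, and the spare ear, lens and tile haven't moved. Handing in.

```bash
python3 -c "
from rig import ctrl
print(ctrl.hand_in())"
```

```text
the job is handed in; nothing more can be done
None
```

The turntable is locked at the hole beside the green magnet, one step clockwise from the start, and the job is handed in after about 9 s of robot time.

- **Press:** I pushed the plunger to its stop with the shut fingertips. The tip reached z = 58 mm and the force rose to 13.8 N, above the 9.5 N the spring gives at the stop.
- **Swing:** I turned the table about 30° clockwise with the fingertips in the dish. Towards the end the downward force eased from 13.8 N to 8.8 N, though the fingertips stayed at 58 mm. The table had gone about 1 mm too far, so I eased it back before letting the plunger up.
- **Lock:** After I lifted clear, the dish floor measured 74.1 mm in the scene camera and 74.2 mm in the side camera, against 74 mm when fully up. The turn measured 29.9° and 29.6°. The two cameras disagree on the absolute bearing (124.5° and 126.1°), but that offset was there at the start too.
- **Everything else:** In the last pictures the ear is standing on the table, and the spare ear, lens and tile look unmoved. I judged the bystanders by eye, not by measurement. The force reading was near zero with the arm clear.

The wrist camera's positions were 3–5 mm off the fixed cameras, so I relied mainly on the fixed ones.

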